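Slide the drip tray home under the dish rack

TASK

The washed mugs are dripping in the wire dish rack, so put its pale grey drip tray back underneath. Using only the fingertips or the outside of the fingers, push the tray along the worktop, narrow end first, between the two front feet of the rack until its two shoulders rest against both feet, fully home, and then take the hand away. Do not pinch, lift or tip the tray, push it gently, and leave the onion, the garlic and the tin of tomatoes where they are.

Things in the scene. Friction and masses are not known exactly. Their poses are not given: they have to be found in the camera images.
- tray: Pale grey open plastic drip tray, T-shaped from above, 265 mm long, flat on the worktop, 0.25 to 0.5 kg, slides with a few newtons. Origin: middle of its length and width, at the underside (centre of mass within 15 mm). +x to the narrow end (nose), +y left of that, z up. Nose 130 mm wide, x = -67 to +132 mm; front pan 170 mm wide, x = -132 to -67 mm. The steps at x = -67 mm are the shoulders.
- rack: Chrome wire dish rack, fixed, 246 x 168 x 116 mm; mugs in it up to 166 mm. Origin: centre of its footprint. +x points from its front end into the rack (the way the tray goes in), +y left of that, z up. Four round feet, 16 mm across, at x = +-115, y = +-76 mm. Wire basket over the whole footprint from 58 mm up; low side runners (z = 14 mm) join front and rear feet.
- rack_gap (a point): Middle of the gap between the two front feet, 10 mm up, on the line of their outer faces (rack x = -123 mm, y = 0), where the shoulders come to rest; axes as the rack's. The gap is 136 mm wide, 3 mm more than the nose on each side. Home: the tray's origin at rack x = -55.5 mm, y = 0, square to the rack; the front pan stays outside.
- tray_nose (a point): Middle of the outer face of the tray's narrow leading end, x = +132 mm in the tray's frame, 10 mm up. The two leading corners are rounded at 20 mm radius. Walls 4 mm thick, tops 22 mm above the worktop, tray floor 3 mm thick; inside it is open, with no wall between nose and pan, so a fingertip can also push a wall from inside.
- tray_front (a point): Middle of the straight outer face of the tray's wide front end, where it can be pushed home: x = -132 mm in the tray's frame, 10 mm up; straight for 138 mm. When home it lies 65 mm outside the line of the feet.
- tray_shoulder_a (a point): The tray's left shoulder (tray y = +76, x = -67 mm), 10 mm up: must meet the rack's left front foot.
- tray_shoulder_b (a point): The tray's right shoulder (tray y = -76, x = -67 mm), 10 mm up: must meet the rack's right front foot.
- onion: Brown onion, 78 mm across, 85 mm high, standing to the right of the tray; origin under its centre.
- garlic: Garlic bulb, 53 mm across and high, standing to the right of the tray; origin under its centre.
- tin_tomato: White, red and blue tin of tomatoes, 75 mm across, 58 mm high, standing by the wall beyond the tray; origin under its centre.

How it is judged:
By the outcome, as a careful person would: the job done as asked, in the order asked, and still so for the second after the job is handed in, with the robot touching nothing.
It also fails if it takes over 61 s, if anything falls off the work surface, if the arm or the gripper's body presses on something with over 40 N, if the wrist force passes 120 N, or if a joint passes its speed limit or range.

ROBOT

A 6-joint arm with a two-finger parallel gripper is mounted at the origin on a cart in front of the work surface, level with it; the furniture and walls round the work are solid. World frame = base frame: x ahead of the robot, y to its left, z up, the work surface at z = 0. Lengths are in m, angles in degrees, forces in N, time in s.
With the tool pointing down it reaches from about 0.3 to 0.75 m from the base axis. Payload 8.5 kg.
Tool frame: the origin (TCP) lies at the very end of the fingers, on their centre line; the grasp point (between the pads) lies 19 mm behind it (env.hold_point_z is the distance from the TCP to the grasp point, in m); z points along the fingers, y is the line along which they close (so a half turn about z gives the same grasp; the last joint's range is limited). The gripper opens to 85 mm and grips with 20 to 120 N. Pads are 22 mm wide; open, the fingers measure 114 mm over their backs; the gripper's body (76 mm by 85 mm) begins 54 mm behind the grasp point. The pads swing forward as they close: fully open they stand 13 mm farther back than shut.
Start: joints at [-76.622, 21.807, 74.336, -0, 83.858, -12.336], TCP at [0.239, -0.496, 0.197] pointing down, gripper open.
Joint ranges: [-178.18, 178.18], [-50.72, 133.34], [12.68, 142.11], [-81.47, 261.47], [9.98, 163.14], [-165.26, 165.26]. Speed limits (degrees/s): [136.94, 136.94, 180, 180, 180, 180].

INTERFACE

Orientations are given as a 3x3 rotation matrix whose columns are the frame's x, y, z axes.
In Python, from rig import env, optics gives the robot as it stands.
- The arm moves only by the shell command python3 -m jog 'ROWS' [OPENING] [FORCE]. ROWS is JSON, a list of rows, each an object with "linear": the shift along the tool's x, y, z in units of 40 mm (1.0 is 40 mm), a list of three; "roll": the turn about the tool's z in units of 5 degrees (1.0 is 5 degrees). A call has 1 to 12 rows; each row shifts and turns the commanded pose from where the row before left it, along the tool's axes as they then stand; what a row does not reach is not made up. A row lasts 1/12 s, in which the tool goes at most 41.7 mm and 7.16 degrees, less where a joint would pass 70% of its speed; a pose out of reach is approached as far as the arm can. A call is refused whole if a number of a shift passes 1 or a number of a turn 1, either way. A call with a gripper value outside its range is refused whole. OPENING is the opening, from -1 (shut) to 1 (fully open), set as the call begins (- or left out, the last holds). The fingers move at their own pace and stop on an object; FORCE is the grip in N (left out, the last holds). Time passes only in rows, so rows that do not move let the fingers close. It gives the time, the measured TCP pose, the force, the opening and the grip force at its end, in the units of the state.
- env.observe(): the state, without advancing time (a new reading comes with each control period).
- optics.get_image(name): name is "side" or "top"; returns the picture (420x560x3 uint8, red, green, blue); there is no depth.
- optics.calibration(name): a dict with "fov_y" (degrees; the focal length in pixels is half the picture's height over the tangent of half this angle, whatever the lens; pixels are square), "cx", "cy" (the principal point, pixels), "D" ([k1, k2, p1, p2, k3] as OpenCV has them; the pictures are not rectified), "T" (4x4, takes a point from camera to world coordinates). Camera axes: x right, y down, z forward; pixel columns grow to the right and rows downward; lengths in m; the calibration is good to about 2 mm. A picture is of the moment at which its call begins. calibration takes no time and is no camera call.
- env.close_job(): hands the job in; it is judged then, once.
The state is a dict: "time_s": time; "q": joint angles; "qvel": joint speeds; "joint_efforts": joint torques, N m; "position": TCP position; "tool_rot": TCP orientation; "ft_force": force on the tool from outside, world axes, zero at the start; "wrist_torque": the same for the moment, N m; "grip_width": finger opening in m; "gripper_force": force on a finger pad.
Only numpy, scipy, OpenCV 4.12 (cv2) and the standard library are available. Lean on these libraries where they do the work, as an engineer would, in place of code of your own. Each camera call takes 0.05 s, during which the arm holds its last target. There are 200 camera calls.

## Working session

There is one attempt and no reset: what is moved stays moved. The work goes in short steps, Python scripts to look and compute and a shell command to move; the robot and the scene stay as the last step left them, time stands still between calls to the robot, and variables do not carry over. Pictures are saved under pics/ and viewed, at most 10 in all, crops included, and the job is handed in when it is done.

```bash
mkdir -p pics; cat > h.py <<'E'
import numpy as np, cv2
from rig import env, optics
def cam(n):
    c=optics.calibration(n); f=210/np.tan(np.radians(c["fov_y"]/2))
    return np.array([[f,0,c["cx"]],[0,f,c["cy"]],[0,0,1]]),np.array(c["D"],float),np.array(c["T"])
def onplane(n,px,z):
    K,D,T=cam(n); p=cv2.undistortPoints(np.array(px,float).reshape(-1,1,2),K,D).reshape(-1,2)
    d=np.c_[p,np.ones(len(p))]@T[:3,:3].T; o=T[:3,3]
    return o+d*((z-o[2])/d[:,2])[:,None]
def proj(n,P):
    K,D,T=cam(n); Ti=np.linalg.inv(T)
    return cv2.projectPoints(np.array(P,float).reshape(-1,1,3),cv2.Rodrigues(Ti[:3,:3])[0],Ti[:3,3],K,D)[0].reshape(-1,2)
def shot(n,name):
    im=optics.get_image(n)[:,:,::-1].copy(); cv2.imwrite(f"pics/{name}.png",im); return im
E
python3 - <<'E'
from h import *
for n in("top","side"):
    shot(n,n+"0"); print(n,cam(n)[2].round(3).tolist(),optics.calibration(n)["D"])
s=env.observe(); print(s["time_s"],s["position"],np.round(s["tool_rot"],3).tolist())
E
```

```text
top [[-0.009, -0.995, 0.099, 0.497], [-1.0, 0.009, 0.003, -0.111], [-0.004, -0.099, -0.995, 1.238], [0.0, 0.0, 0.0, 1.0]] [-0.12163417  0.          0.          0.          0.        ]
side [[0.927, -0.175, 0.333, 0.124], [-0.375, -0.381, 0.845, -1.422], [-0.021, -0.908, -0.419, 0.69], [0.0, 0.0, 0.0, 1.0]] [-0.15424892  0.          0.          0.          0.        ]
0.1 [ 0.23858447 -0.49525707  0.19650051] [[0.901, 0.434, -0.0], [0.434, -0.901, 0.001], [0.0, -0.001, -1.0]]
```

View pics/top0.png

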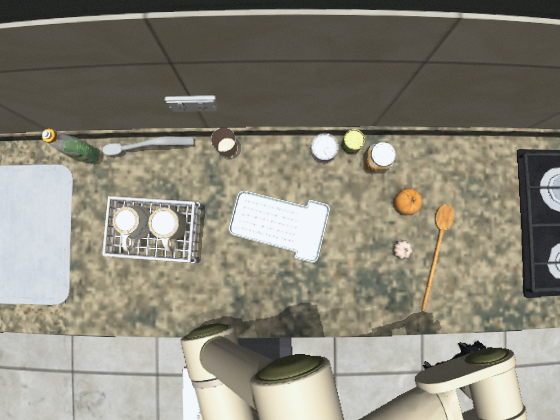

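View pics/side0.png

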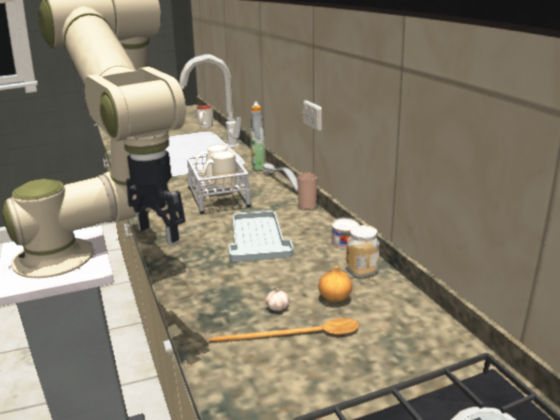

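The top view shows the rack at about (153,230) with its front to the right. The tray is at (280,227), nose left and rotated about 15°. The onion is at (408,202), the garlic at (402,249) and the tin at (324,147).

```bash
python3 - <<'E'
from h import *
t=cv2.imread("pics/top0.png"); s=cv2.imread("pics/side0.png")
c=cv2.resize(t[180:275,95:345],None,fx=3.2,fy=3.2,interpolation=cv2.INTER_CUBIC)
d=cv2.resize(s[140:270,165:305],None,fx=2.2,fy=2.2,interpolation=cv2.INTER_CUBIC)
o=np.zeros((c.shape[0]+d.shape[0],800,3),np.uint8); o[:c.shape[0],:c.shape[1]]=c; o[c.shape[0]:,:d.shape[1]]=d
cv2.imwrite("pics/zoom0.png",o)
# tray mask
h=cv2.cvtColor(t,cv2.COLOR_BGR2HSV); m=((h[...,2]>150)&(h[...,1]<60)).astype(np.uint8)
m[:, :218]=0; m[:,345:]=0; m[:182]=0; m[275:]=0
m=cv2.morphologyEx(m,cv2.MORPH_CLOSE,np.ones((5,5)))
n,l,st,ce=cv2.connectedComponentsWithStats(m); k=1+st[1:,4].argmax(); print(st[k],ce[k])
ct=max(cv2.findContours((l==k).astype(np.uint8),cv2.RETR_EXTERNAL,cv2.CHAIN_APPROX_NONE)[0],key=len)
P=onplane("top",ct.reshape(-1,2),0.022)[:,:2].astype(np.float32)
r=cv2.minAreaRect(P); print(r); print(cv2.boxPoints(r).round(4).tolist())
print("gar/onion/tin",onplane("top",[[402,249]],.03).round(3),onplane("top",[[408,202]],.04).round(3),onplane("top",[[324,147]],.058).round(3))
E
```

```text
[  218   182   127    93 10815] [281.3455386  226.02339344]
((0.5473466515541077, -0.1260741502046585), (0.3583473861217499, 0.26006823778152466), 89.51253509521484)
[[0.415800005197525, -0.30410000681877136], [0.6758999824523926, -0.30630001425743103], [0.6789000034332275, 0.052000001072883606], [0.4187999963760376, 0.05420000106096268]]
gar/onion/tin [[ 0.483 -0.466  0.03 ]] [[ 0.615 -0.485  0.04 ]] [[ 0.77  -0.248  0.058]]
```

View pics/zoom0.png

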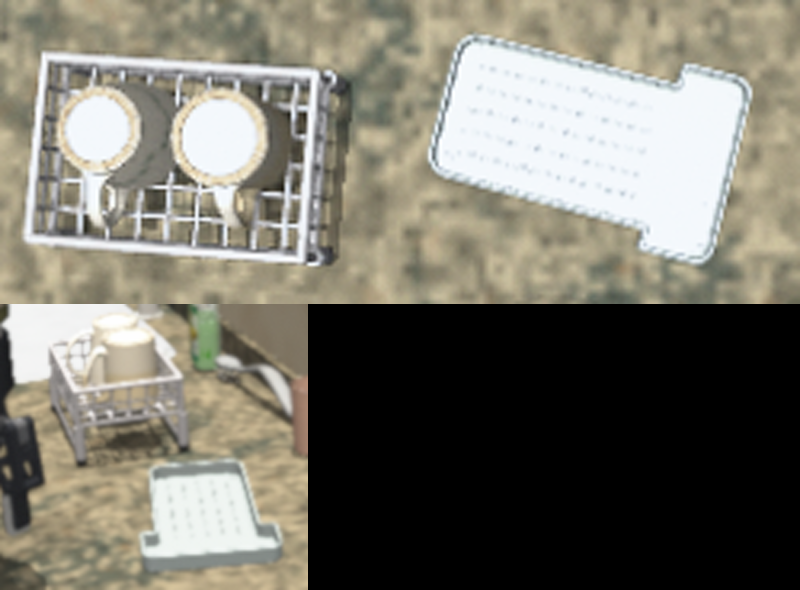

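```bash
cat >> h.py <<'E'
def tray(im,z=.022):
    b,g,r=[im[...,i].astype(int) for i in range(3)]
    m=((b>=r-2)&(g>165)).astype(np.uint8); m[:,:60]=0; m[:,345:]=0; m[:180]=0; m[285:]=0
    n,l,st,ce=cv2.connectedComponentsWithStats(cv2.morphologyEx(m,cv2.MORPH_CLOSE,np.ones((3,3))))
    k=max(range(1,n),key=lambda i:st[i,4]*(st[i,0]>205 or True)); 
    return (l==k).astype(np.uint8)
def rect(m,z):
    ct=max(cv2.findContours(cv2.resize(m,None,fx=4,fy=4,interpolation=cv2.INTER_LINEAR),cv2.RETR_EXTERNAL,cv2.CHAIN_APPROX_NONE)[0],key=len).reshape(-1,2)
    P=onplane("top",(ct+.5)/4-.5,z)[:,:2].astype(np.float32); return cv2.minAreaRect(P)
E
python3 - <<'E'
from h import *
t=cv2.imread("pics/top0.png")
m=tray(t); r=rect(m,.022); print("tray",r, cv2.boxPoints(r).round(4).tolist())
b,g,rr=[t[...,i].astype(int) for i in range(3)]
q=((b>=rr-4)&(g>125)).astype(np.uint8); q[:,:98]=0; q[:,205:]=0; q[:190]=0; q[268:]=0
n,l,st,ce=cv2.connectedComponentsWithStats(q); k=1+st[1:,4].argmax(); q=(l==k).astype(np.uint8); R=rect(q,.116); print("rack",R,cv2.boxPoints(R).round(4).tolist())
z=np.array([[320,72],[304,263],[45,54],[27,241]])/3.2+[95,180]
print("rim by eye",onplane("top",z,.116).round(4).tolist())
f=onplane("side",[[165+80/2.2,140+157/2.2],[165+184/2.2,140+145/2.2]],0.0); print("feet side",f.round(4).tolist(),np.linalg.norm(f[0]-f[1]))
o=t.copy(); o[m>0]=(0,0,255); o[q>0]=(0,255,0); cv2.imwrite("pics/mask0.png",cv2.resize(o[180:275,95:345],None,fx=3.2,fy=3.2))
E
```

```text
tray ((0.5623844265937805, -0.11692500114440918), (0.26772037148475647, 0.17256708443164825), 75.33158111572266) [[0.4449999928474426, -0.22460000216960907], [0.6119999885559082, -0.26829999685287476], [0.6797999739646912, -0.00930000003427267], [0.5127999782562256, 0.03440000116825104]]
rack ((0.5433230996131897, 0.2187352478504181), (0.25231537222862244, 0.1618906408548355), 85.91058349609375) [[0.4535999894142151, 0.09870000183582306], [0.6151000261306763, 0.08709999918937683], [0.6330999732017517, 0.33880001306533813], [0.4715999960899353, 0.35030001401901245]]
rim by eye [[0.6112, 0.1003, 0.116], [0.4555, 0.1124, 0.116], [0.6284, 0.333, 0.116], [0.4732, 0.3447, 0.116]]
feet side [[0.4607, 0.1227, 0.0], [0.6117, 0.1003, 0.0]] 0.15262170993294946
```

View pics/mask0.png

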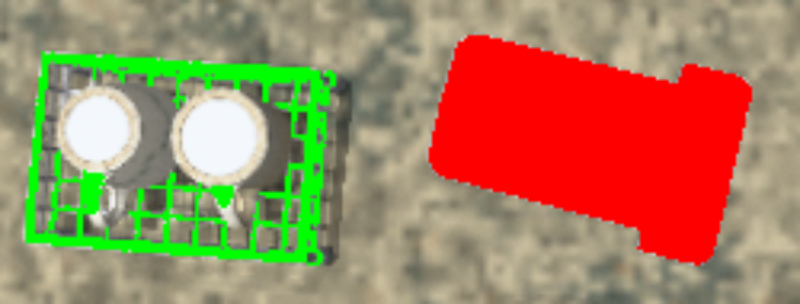

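The masks fit: the tray measures 268×173 mm at heading 75.3°, and the rack heading is about 85.8°. I'll check the predicted feet against both pictures and start the approach to the tray's right side.

```bash
cat >> h.py <<'E'
RC=np.array([.5421,.2226]); RH=np.radians(85.75)
def rk(x,y,z,C=None,H=None):
    C=RC if C is None else C; H=RH if H is None else H
    return np.array([C[0]+x*np.cos(H)-y*np.sin(H),C[1]+x*np.sin(H)+y*np.cos(H),z])
def go(xyz,head):
    s=env.observe(); R=np.array(s["tool_rot"]); d=R.T@(np.array(xyz)-s["position"])
    h=np.degrees(np.arctan2(R[1,1],R[0,1])); print("t",round(s["time_s"],2),"pos",np.round(s["position"],4),"head",round(h,2),"F",np.round(s["ft_force"],1),"units",(d/.04).round(3),"roll",round(((h-head+180)%360-180)/5,3))
E
python3 - <<'E'
from h import *
out=[]
for n,b in(("top",(165,195,50,80)),("side",(185,170,80,60))):
    im=cv2.imread(f"pics/{n}0.png"); x,y,w,h=b; s=7
    c=cv2.resize(im[y:y+h,x:x+w],None,fx=s,fy=s,interpolation=cv2.INTER_CUBIC)
    for fy in(.076,-.076):
        for z,col in((0,(0,0,255)),(.116,(0,255,0))):
            a=np.linspace(0,2*np.pi,24); P=[rk(-.115+.008*np.cos(t),fy+.008*np.sin(t),z) for t in a]
            q=(proj(n,P)-[x,y]+.5)*s; cv2.polylines(c,[q.astype(int)],True,col,1)
    out.append(c[:560,:450 if n=="side" else 350])
H=max(o.shape[0] for o in out); out=[cv2.copyMakeBorder(o,0,H-o.shape[0],0,0,0) for o in out]
cv2.imwrite("pics/feet.png",np.hstack(out))
E
python3 -m jog '[{"linear":[0,0,0],"roll":0.9},{"linear":[0,0,0],"roll":0.9},{"linear":[0,0,0],"roll":0.9},{"linear":[0,0,0],"roll":0.9},{"linear":[0,0,0],"roll":0.9},{"linear":[0,0,0],"roll":0.9},{"linear":[0,0,0],"roll":0.9},{"linear":[0,0,0],"roll":0.9},{"linear":[0,0,0],"roll":0.9}]' 1
python3 -m jog '[{"linear":[0.5,-0.7,0],"roll":0},{"linear":[0.5,-0.7,0],"roll":0},{"linear":[0.5,-0.7,0],"roll":0},{"linear":[0.5,-0.7,0],"roll":0},{"linear":[0.5,-0.7,0],"roll":0},{"linear":[0.5,-0.7,0],"roll":0},{"linear":[0.5,-0.7,0],"roll":0},{"linear":[0.5,-0.7,0],"roll":0},{"linear":[0.5,-0.7,0],"roll":0},{"linear":[0.5,-0.7,0],"roll":0}]'
python3 -c "
from h import *
go([.6566,-.1364,.1],-104.67)"
```

```text
time_s: 0.85
position: [0.2386, -0.4953, 0.1966]
tool_rot: [[0.966, -0.259, -0.0], [-0.259, -0.966, 0.001], [-0.0, -0.001, -1.0]]
ft_force: [0.9, -0.2, 0.5]
grip_width: 0.0857
gripper_force: 0.0
time_s: 1.68
position: [0.5045, -0.2744, 0.1967]
tool_rot: [[0.967, -0.255, -0.001], [-0.255, -0.967, 0.0], [-0.001, -0.0, -1.0]]
ft_force: [1.2, -0.9, -0.0]
grip_width: 0.0857
gripper_force: 0.0
t 1.68 pos [ 0.5045 -0.2744  0.1967] head -104.79 F [ 1.2 -0.9 -0. ] units [ 2.798 -4.305  2.418] roll -0.023
```

View pics/feet.png

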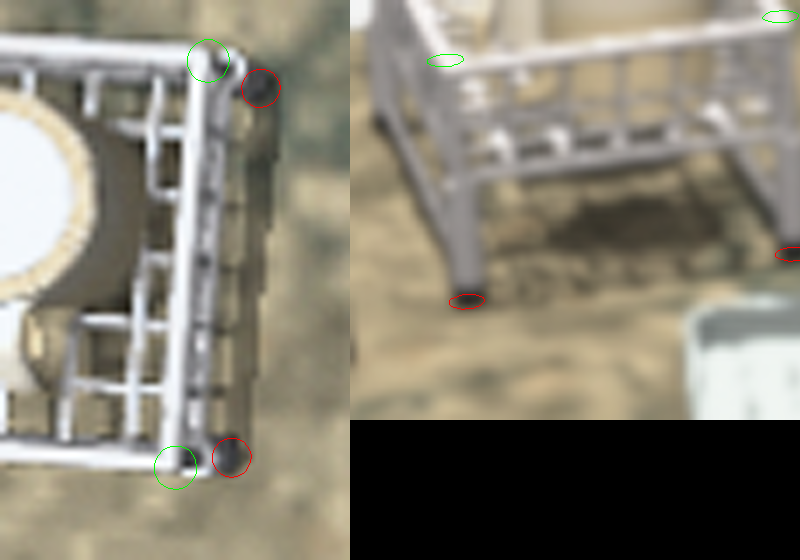

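The dark foot caps lie on my predicted circles in both views (top crop (260,86) and (232,456)), so the rack pose holds to about 1–2 mm.

```bash
python3 -m jog '[{"linear":[0.47,-0.72,0.2],"roll":0},{"linear":[0.47,-0.72,0.2],"roll":0},{"linear":[0.47,-0.72,0.2],"roll":0},{"linear":[0.47,-0.72,0.2],"roll":0},{"linear":[0.47,-0.72,0.2],"roll":0},{"linear":[0.47,-0.72,0.2],"roll":0},{"linear":[0,0,0.6],"roll":0},{"linear":[0,0,0.6],"roll":0},{"linear":[0,0,0.6],"roll":0},{"linear":[0,0,0.6],"roll":0},{"linear":[0,0,0],"roll":0}]' | head -2
python3 -c "
from h import *
go([.6566,-.1364,.009],-104.67)
s=shot('side','side1')
t=shot('top','top1')
cv2.imwrite('pics/v1.png',np.hstack([cv2.resize(s[140:290,170:320],None,fx=2.6,fy=2.6),cv2.resize(t[140:290,190:340],None,fx=2.6,fy=2.6)]))"
```

```text
time_s: 2.6
position: [0.654, -0.1364, 0.0476]
t 2.6 pos [ 0.654  -0.1364  0.0476] head -104.78 F [-0.7  0.5 -0.8] units [ 0.073 -0.017  0.964] roll -0.023
```

View pics/v1.png

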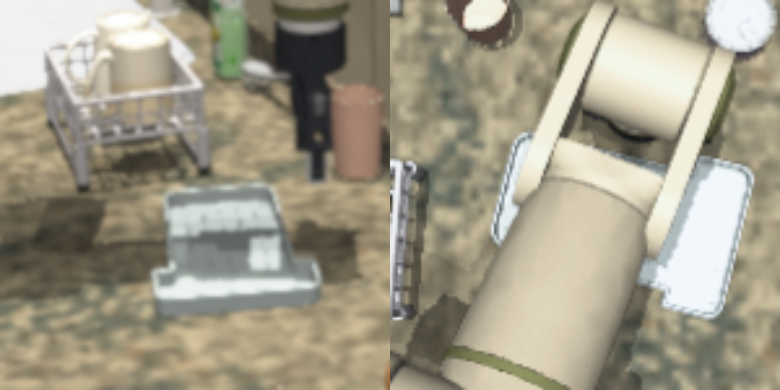

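```bash
python3 -m jog '[{"linear":[0,0,0.24],"roll":0},{"linear":[0,0,0.24],"roll":0},{"linear":[0,0,0.24],"roll":0},{"linear":[0,0,0.23],"roll":0},{"linear":[0,0,0],"roll":0},{"linear":[-0.1,0,0],"roll":0},{"linear":[-0.1,0,0],"roll":0},{"linear":[-0.1,0,0],"roll":0},{"linear":[0,0,0],"roll":0}]' | sed -n '1,2p;4p'
python3 -m jog '[{"linear":[-0.05,0,0],"roll":0},{"linear":[-0.05,0,0],"roll":0},{"linear":[-0.05,0,0],"roll":0},{"linear":[-0.05,0,0],"roll":0}]' | sed -n '1,2p;4p'
python3 -c "
from h import *
go(rk(-.348,-.076,.009),-94.25)"
```

```text
time_s: 3.45
position: [0.6444, -0.1342, 0.0156]
ft_force: [0.4, 0.4, 0.4]
time_s: 3.78
position: [0.6371, -0.1324, 0.0151]
ft_force: [0.8, 0.2, 0.1]
t 3.78 pos [ 0.6371 -0.1324  0.0151] head -104.78 F [0.8 0.2 0.1] units [-1.103  0.232  0.152] roll -2.107
```

```bash
python3 -c "
from h import *
p=np.array([.654,-.1364]); ty=np.array([-.255,-.967])
for z in(.0476,.0606):
  for s in(.05,-.05): print(z,s,proj('side',[np.r_[p+s*ty,z]]))
im=cv2.imread('pics/side1.png'); 
c=im[140:225,275:310]; g=c.max(2); print([ (140+r) for r in range(85) if (g[r]<70).sum()>=3][-3:], [int((g[r]<70).sum()) for r in range(40,85,2)])
"
```

```text
0.0476 0.05 [[291.58280326 225.72678648]]
0.0476 -0.05 [[286.64196035 211.13817136]]
0.0606 0.05 [[291.52086505 221.45380828]]
0.0606 -0.05 [[286.56597275 207.060013  ]]
[206, 207, 208] [12, 12, 14, 13, 13, 13, 10, 12, 12, 6, 4, 4, 4, 4, 4, 0, 0, 0, 0, 0, 0, 0, 0]
```

```bash
python3 -c "
from h import *
s=shot('side','side2'); st=env.observe(); p=np.array(st['position']); R=np.array(st['tool_rot']); S=5
c=cv2.resize(s[150:260,210:320],None,fx=S,fy=S,interpolation=cv2.INTER_CUBIC)
for k in(-.05,.05):
  for z,col in((0,(0,0,255)),(-.013,(0,255,0))):
    q=(proj('side',[p+R@[0,k,z]])[0]-[210,150]+.5)*S; cv2.circle(c,tuple(int(v) for v in q),4,col,1)
cv2.imwrite('pics/v2.png',c)"
```

```text
(no output)
```

View pics/v2.png

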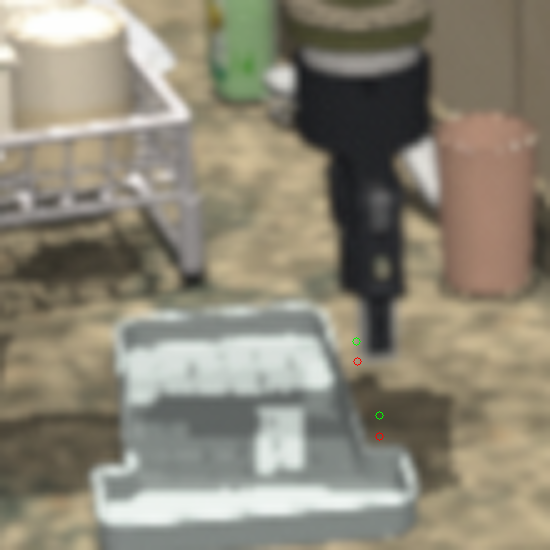

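```bash
python3 -c "
from h import *
px=[[210+380/5-.5,150+355/5-.5]]
for z in(0,.015,.028,.05,.068): print(z,onplane('side',px,z).round(4))
s=env.observe(); print(s['q'],s['position'],s['grip_width'],s['time_s'])
p=s['position']
for z in (.07,.12,.2): print(z,(proj('side',[np.r_[p[:2],z]])[0]-[210,150])*5)
"
```

```text
0 [[ 0.6772 -0.0519  0.    ]]
0.015 [[ 0.6652 -0.0816  0.015 ]]
0.028 [[ 0.6547 -0.1074  0.028 ]]
0.05 [[ 0.6371 -0.1511  0.05  ]]
0.068 [[ 0.6227 -0.1868  0.068 ]]
[-2.21401517e+01  4.11765727e+01  7.09443871e+01 -7.56884070e-04
  6.78962965e+01  8.26431157e+01] [ 0.6368322  -0.13226103  0.01505005] 0.08530467924067527 3.8333
0.07 [363.64729837 307.52796688]
0.12 [361.84467352 225.36996919]
0.2 [358.85280849  89.28255225]
```

```bash
python3 -c "
from h import *
p=np.array([.2386,-.4953,.1965]); ty=np.array([.434,-.901,0])
for s in(.0,.05,-.05):
  for z in(0,.013,.05): print(s,z,proj('side',[p+s*ty+[0,0,z]])[0].round(1))
im=cv2.imread('pics/side0.png'); a=cv2.resize(im[160:260,110:210],None,fx=6,fy=6,interpolation=cv2.INTER_CUBIC); cv2.imwrite('pics/v3.png',a)
"
```

```text
0.0 0 [160.9 257.1]
0.0 0.013 [160.1 251.1]
0.0 0.05 [157.8 233.8]
0.05 0 [176.9 265.5]
0.05 0.013 [176.2 259.4]
0.05 0.05 [174.  241.6]
-0.05 0 [145.9 249.1]
-0.05 0.013 [145.1 243.3]
-0.05 0.05 [142.7 226.4]
```

View pics/v3.png

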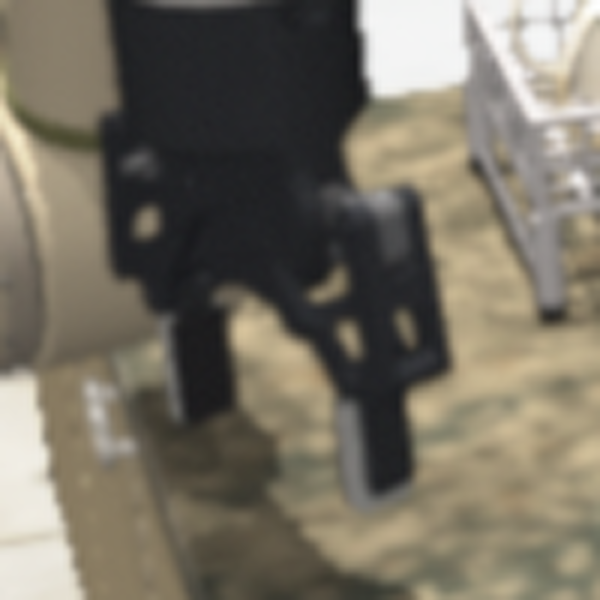

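The side views show the open fingertips about 45 mm above the reported TCP (tips at px (175,243) in side0). I'll back off and lower in small steps, watching the force and the tip's image row.

```bash
python3 -c "
from rig import env; print(env.hold_point_z)"
python3 -m jog '[{"linear":[0.2,0,0],"roll":0},{"linear":[0.2,0,0],"roll":0},{"linear":[0,0,0],"roll":0},{"linear":[0,0,0.05],"roll":0},{"linear":[0,0,0.05],"roll":0},{"linear":[0,0,0.05],"roll":0},{"linear":[0,0,0],"roll":0}]' | sed -n '1,2p;4p'
python3 -m jog '[{"linear":[0,0,0.05],"roll":0},{"linear":[0,0,0.05],"roll":0},{"linear":[0,0,0.05],"roll":0},{"linear":[0,0,0],"roll":0}]' | sed -n '1,2p;4p'
cat >> h.py <<'E'
def tip():
    s=optics.get_image("side"); st=env.observe(); p=np.array(st["position"]); R=np.array(st["tool_rot"])
    q=proj("side",[p+R@[0,.05,0],p+R@[0,.05,-.06]]); u=int(round(q.mean(0)[0])); v0=int(q[1][1])-15
    g=s.max(2)[v0:v0+60,u-3:u+4].min(1); print("p",p.round(4),"F",np.round(st["ft_force"],1),"rows from",v0,g.tolist(),"TCP row",q[0].round(1))
E
python3 -c "
from h import *
tip()"
```

```text
0.0187
time_s: 4.42
position: [0.6522, -0.1363, 0.0084]
ft_force: [-0.0, -1.0, 0.1]
time_s: 4.75
position: [0.6525, -0.1364, 0.0025]
ft_force: [-1.1, 0.5, -0.4]
p [ 0.6526 -0.1365  0.0027] F [ 0.2  0.9 -0.5] rows from 205 [41, 41, 40, 39, 39, 42, 42, 46, 38, 36, 39, 41, 40, 38, 41, 43, 42, 39, 51, 86, 109, 103, 92, 81, 79, 79, 78, 76, 74, 72, 76, 84, 89, 89, 86, 86, 84, 79, 76, 81, 90, 101, 112, 129, 151, 137, 119, 117, 115, 118, 121, 125, 139, 150, 146, 148, 157, 160, 157, 158] TCP row [291.3 240.3]
```

```bash

for i in 1; do python3 -m jog '[{"linear":[0,0,0.05],"roll":0},{"linear":[0,0,0.05],"roll":0},{"linear":[0,0,0],"roll":0}]' | sed -n '1,2p;4p'
python3 -m jog '[{"linear":[0,0,0.05],"roll":0},{"linear":[0,0,0.05],"roll":0},{"linear":[0,0,0],"roll":0}]' | sed -n '1,2p;4p'
python3 -m jog '[{"linear":[0,0,0.05],"roll":0},{"linear":[0,0,0.05],"roll":0},{"linear":[0,0,0],"roll":0}]' | sed -n '1,2p;4p'; done
python3 -c "
from h import *
tip()"
```

```text
time_s: 5.05
position: [0.6525, -0.1364, -0.0015]
ft_force: [-0.1, -0.4, -0.4]
time_s: 5.3
position: [0.6525, -0.1364, -0.0055]
ft_force: [-0.4, -0.1, -0.3]
time_s: 5.55
position: [0.6525, -0.1364, -0.0095]
ft_force: [0.8, -1.5, 0.3]
p [ 0.6526 -0.1365 -0.0092] F [ 0.2 -0.4 -0.1] rows from 209 [40, 40, 39, 40, 41, 42, 44, 45, 39, 36, 37, 37, 38, 39, 40, 43, 44, 40, 54, 91, 103, 90, 79, 77, 73, 72, 75, 84, 89, 88, 86, 86, 86, 79, 75, 78, 90, 102, 114, 139, 154, 137, 120, 115, 116, 117, 121, 125, 139, 150, 145, 147, 158, 160, 157, 157, 159, 160, 160, 159] TCP row [291.4 244.1]
```

```bash

python3 -m jog '[{"linear":[0,0,0.05],"roll":0},{"linear":[0,0,0.05],"roll":0},{"linear":[0,0,0],"roll":0}]' | sed -n '1,2p;4p'
python3 -m jog '[{"linear":[0,0,0.05],"roll":0},{"linear":[0,0,0.05],"roll":0},{"linear":[0,0,0],"roll":0}]' | sed -n '1,2p;4p'
```

```text
time_s: 5.85
position: [0.6526, -0.1364, -0.0134]
ft_force: [-0.3, -0.2, 0.2]
time_s: 6.1
position: [0.6525, -0.1364, -0.0175]
ft_force: [-0.3, -0.7, 0.4]
```

```bash
python3 -c "
from h import *
tip()"
```

```text
p [ 0.6526 -0.1365 -0.0173] F [-0.4  0.3  0.9] rows from 212 [40, 42, 41, 40, 40, 41, 44, 43, 37, 38, 47, 49, 43, 38, 38, 39, 39, 44, 66, 99, 104, 81, 72, 76, 84, 90, 89, 87, 85, 84, 81, 75, 79, 90, 101, 114, 138, 155, 137, 119, 116, 116, 117, 122, 125, 139, 150, 145, 147, 158, 160, 156, 158, 159, 160, 160, 158, 153, 149, 157] TCP row [291.4 246.7]
```

```bash

python3 -m jog '[{"linear":[0,0,0.05],"roll":0},{"linear":[0,0,0.05],"roll":0},{"linear":[0,0,0.05],"roll":0},{"linear":[0,0,0.05],"roll":0},{"linear":[0,0,0],"roll":0}]' | sed -n '1,2p;4p'
python3 -m jog '[{"linear":[0,0,0.05],"roll":0},{"linear":[0,0,0.05],"roll":0},{"linear":[0,0,0.05],"roll":0},{"linear":[0,0,0],"roll":0}]' | sed -n '1,2p;4p'
python3 -c "
from h import *
tip()"
```

```text
time_s: 6.57
position: [0.6525, -0.1364, -0.0256]
ft_force: [-1.0, 0.3, 0.2]
time_s: 6.9
position: [0.6525, -0.1364, -0.0315]
ft_force: [-0.2, 0.3, -0.9]
p [ 0.6526 -0.1365 -0.0313] F [ 0.1  0.1 -0.1] rows from 216 [41, 41, 40, 39, 39, 40, 41, 45, 43, 38, 42, 43, 40, 38, 39, 39, 37, 38, 49, 80, 103, 99, 89, 87, 86, 82, 79, 75, 78, 90, 102, 113, 138, 155, 137, 121, 117, 116, 117, 122, 125, 140, 150, 146, 148, 158, 160, 157, 158, 159, 160, 159, 158, 153, 149, 156, 174, 188, 180, 167] TCP row [291.5 251.1]
```

```bash

python3 -m jog '[{"linear":[0,0,0.05],"roll":0},{"linear":[0,0,0.05],"roll":0},{"linear":[0,0,0.05],"roll":0},{"linear":[0,0,0],"roll":0},{"linear":[-0.1,0,0],"roll":0},{"linear":[-0.1,0,0],"roll":0},{"linear":[-0.1,0,0],"roll":0},{"linear":[-0.08,0,0],"roll":0},{"linear":[0,0,0],"roll":0}]' | sed -n '1,2p;4p'
python3 -m jog '[{"linear":[-0.05,0,0],"roll":-0.08},{"linear":[-0.05,0,0],"roll":-0.08},{"linear":[-0.05,0,0],"roll":-0.08},{"linear":[-0.05,0,0],"roll":-0.08},{"linear":[-0.05,0,0],"roll":-0.08},{"linear":[-0.05,0,0],"roll":-0.08},{"linear":[-0.05,0,0],"roll":-0.08},{"linear":[-0.05,0,0],"roll":-0.08},{"linear":[-0.05,0,0],"roll":-0.08},{"linear":[-0.05,0,0],"roll":-0.08}]' | sed -n '1,2p;4p'
python3 -c "
from h import *
s=shot('side','side3')
go(rk(-.348,-.076,-.037),-94.25)
a=cv2.imread('pics/side2.png')
cv2.imwrite('pics/v4.png',np.hstack([cv2.resize(x[180:270,200:320],None,fx=3.3,fy=3.3,interpolation=cv2.INTER_CUBIC) for x in(a,s)]))"
```

```text
time_s: 7.7
position: [0.6375, -0.1324, -0.0368]
ft_force: [-1.1, 0.2, 0.2]
time_s: 8.53
position: [0.6186, -0.1281, -0.0368]
ft_force: [3.4, -0.0, 1.9]
t 8.58 pos [ 0.6183 -0.1281 -0.0368] head -100.72 F [1.8 0.1 1.1] units [-0.634  0.171  0.004] roll -1.294
```

View pics/v4.png

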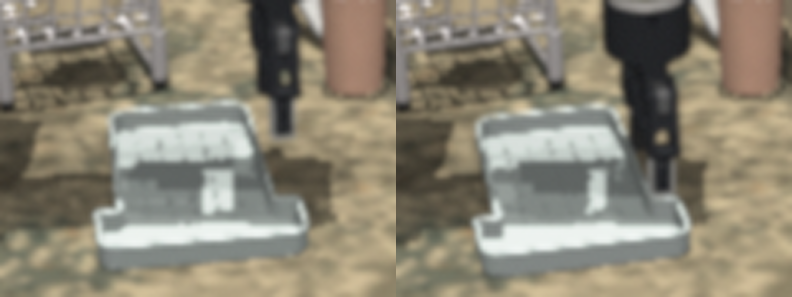

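The push works with about 3 N, and the tray has turned and shifted left. Now the rest of the side push, then back off, lift and measure.

```bash

python3 -m jog '[{"linear":[-0.055,0,0],"roll":-0.11},{"linear":[-0.055,0,0],"roll":-0.11},{"linear":[-0.055,0,0],"roll":-0.11},{"linear":[-0.055,0,0],"roll":-0.11},{"linear":[-0.055,0,0],"roll":-0.11},{"linear":[-0.055,0,0],"roll":-0.11},{"linear":[-0.055,0,0],"roll":-0.11},{"linear":[-0.05,0,0],"roll":-0.11},{"linear":[-0.05,0,0],"roll":-0.11},{"linear":[-0.05,0,0],"roll":-0.11},{"linear":[-0.05,0,0],"roll":-0.11},{"linear":[-0.05,0,0],"roll":-0.1}]' | sed -n '1,2p;4p'
python3 -m jog '[{"linear":[0.01,0,0],"roll":0},{"linear":[0,0,0],"roll":0}]' | sed -n '1,2p;4p'
python3 -c "
from h import *
go(rk(-.348,-.076,-.037),-94.25)"
python3 -m jog '[{"linear":[0.15,0,0],"roll":0},{"linear":[0.3,0,0],"roll":0},{"linear":[0.3,0,0],"roll":0},{"linear":[0.2,0,-0.5],"roll":0},{"linear":[0,0.3,-0.8],"roll":0},{"linear":[0,0.7,-0.8],"roll":0},{"linear":[0,0.8,-0.6],"roll":0},{"linear":[0,0.8,0],"roll":0},{"linear":[0,0.8,0],"roll":0},{"linear":[0,0.8,0],"roll":0},{"linear":[0,0.8,0],"roll":0},{"linear":[0,0,0],"roll":0}]' | sed -n '1,2p;4p'
python3 -c "
from h import *
t=shot('top','top2'); r=rect(tray(t),.022); print(r,cv2.boxPoints(r).round(4).tolist())
go([.5,-.3,.06],-4.25)"
```

```text
time_s: 9.58
position: [0.5933, -0.1247, -0.0369]
ft_force: [4.3, 1.9, 3.8]
time_s: 9.75
position: [0.5929, -0.1246, -0.0374]
ft_force: [0.9, 0.8, 0.9]
t 9.75 pos [ 0.5929 -0.1246 -0.0374] head -94.21 F [0.9 0.8 0.9] units [-0.009  0.137 -0.011] roll 0.008
time_s: 10.75
position: [0.6154, -0.3322, 0.0692]
ft_force: [0.1, -0.8, -0.6]
((0.5214288234710693, -0.1203417032957077), (0.2616784870624542, 0.14817765355110168), 89.45668029785156) [[0.44609999656677246, -0.25049999356269836], [0.5942999720573425, -0.25189998745918274], [0.5968000292778015, 0.009800000116229057], [0.44859999418258667, 0.01119999960064888]]
t 10.8 pos [ 0.6158 -0.3293  0.0692] head -94.45 F [ 0.8 -0.4 -0.1] units [-2.943 -0.505  0.236] roll -18.04
```

```bash

python3 -m jog '[{"linear":[-0.57,0.37,-0.2],"roll":0},{"linear":[-0.57,0.37,-0.2],"roll":0},{"linear":[-0.57,0.37,0],"roll":0},{"linear":[-0.57,0.37,0],"roll":0},{"linear":[-0.57,0.37,0],"roll":0},{"linear":[-0.57,0.37,0],"roll":0},{"linear":[-0.57,0.37,0],"roll":0}]' | sed -n '1,2p;4p'
python3 -m jog '[{"linear":[0,0,0],"roll":-1},{"linear":[0,0,0],"roll":-1},{"linear":[0,0,0],"roll":-1},{"linear":[0,0,0],"roll":-1},{"linear":[0,0,0],"roll":-1},{"linear":[0,0,0],"roll":-1},{"linear":[0,0,0],"roll":-1},{"linear":[0,0,0],"roll":-1},{"linear":[0,0,0],"roll":-1}]' | sed -n '1,2p'
python3 -m jog '[{"linear":[0,0,0],"roll":-1},{"linear":[0,0,0],"roll":-1},{"linear":[0,0,0],"roll":-1},{"linear":[0,0,0],"roll":-1},{"linear":[0,0,0],"roll":-1},{"linear":[0,0,0],"roll":-1},{"linear":[0,0,0],"roll":-1},{"linear":[0,0,0],"roll":-1},{"linear":[0,0,0],"roll":-1},{"linear":[0,0,0],"roll":0}]' | sed -n '1,2p'
cat >> h.py <<'E'
def trayrack(name):
    t=shot("top",name); r=rect(tray(t),.022); B=cv2.boxPoints(r); c=np.array(r[0])
    L=max([B[1]-B[0],B[2]-B[1]],key=np.linalg.norm); L=L*np.sign(L[1]); h=np.degrees(np.arctan2(L[1],L[0])); d=c-RC
    print("tray",c.round(4),"size",np.round(r[1],4),"head",h.round(2),"rack x,y",(d@[np.cos(RH),np.sin(RH)]).round(4),(d@[-np.sin(RH),np.cos(RH)]).round(4))
    return c,np.radians(h)
E
python3 -c "
from h import *
c,h=trayrack('top3')
go(rk(-.16,0,.03,c,h),np.degrees(h)-90)"
```

```text
time_s: 11.38
position: [0.4492, -0.4171, 0.0861]
ft_force: [-0.6, -0.6, -0.6]
time_s: 12.13
position: [0.4504, -0.4166, 0.086]
time_s: 12.97
position: [0.4504, -0.4167, 0.086]
tray [ 0.517  -0.1232] size [0.2663 0.1709] head 85.53 rack x,y -0.3467 -0.0006
t 13.02 pos [ 0.4504 -0.4169  0.0861] head -4.27 F [-0.6 -0.7  0.4] units [3.444 1.102 1.404] roll 0.041
```

Tray is now within 0.6 mm and 0.2° of the rack axis. Approaching its front.

```bash

python3 -m jog '[{"linear":[0.57,0.18,0],"roll":0},{"linear":[0.57,0.18,0],"roll":0},{"linear":[0.57,0.18,0],"roll":0},{"linear":[0.57,0.18,0],"roll":0},{"linear":[0.57,0.18,0],"roll":0},{"linear":[0.57,0.18,0],"roll":0},{"linear":[0,0,0.5],"roll":0},{"linear":[0,0,0.5],"roll":0},{"linear":[0,0,0.5],"roll":0},{"linear":[0,0,0.5],"roll":0},{"linear":[0,0,0.4],"roll":0},{"linear":[0,0,0],"roll":0}]' | sed -n '1,2p;4p'
python3 -c "
from h import *
go(rk(-.3467-.16,0,-.037),-4.25)"
```

```text
time_s: 14.02
position: [0.5019, -0.2829, -0.0126]
ft_force: [-0.6, -0.2, 0.2]
t 14.02 pos [ 0.5019 -0.2829 -0.0126] head -4.36 F [-0.6 -0.2  0.2] units [0.009 0.068 0.61 ] roll -0.022
```

```bash

python3 -m jog '[{"linear":[0,0.07,0.2],"roll":-0.02},{"linear":[0,0,0.2],"roll":0},{"linear":[0,0,0.2],"roll":0},{"linear":[0,0,0],"roll":0},{"linear":[0.1,0,0],"roll":0},{"linear":[0.1,0,0],"roll":0},{"linear":[0.1,0,0],"roll":0},{"linear":[0.05,0,0],"roll":0},{"linear":[0.05,0,0],"roll":0},{"linear":[0.05,0,0],"roll":0},{"linear":[0.05,0,0],"roll":0}]' | sed -n '1,2p;4p'
python3 -m jog '[{"linear":[0.08,0,0],"roll":0},{"linear":[0.08,0,0],"roll":0},{"linear":[0.08,0,0],"roll":0},{"linear":[0.08,0,0],"roll":0},{"linear":[0.08,0,0],"roll":0},{"linear":[0.08,0,0],"roll":0},{"linear":[0.08,0,0],"roll":0},{"linear":[0.08,0,0],"roll":0},{"linear":[0.08,0,0],"roll":0},{"linear":[0.08,0,0],"roll":0},{"linear":[0.08,0,0],"roll":0},{"linear":[0.08,0,0],"roll":0}]' | sed -n '1,2p;4p'
python3 -m jog '[{"linear":[0.08,0,0],"roll":0},{"linear":[0.08,0,0],"roll":0},{"linear":[0.08,0,0],"roll":0},{"linear":[0.08,0,0],"roll":0},{"linear":[0.08,0,0],"roll":0},{"linear":[0.05,0,0],"roll":0},{"linear":[0.01,0,0],"roll":0},{"linear":[0,0,0],"roll":0}]' | sed -n '1,2p;4p'
python3 -c "
from h import *
go(rk(-.0555-.143,0,-.037),-4.25); d=np.array(env.observe()['position'])[:2]-RC; print('tcp rack',d@[np.cos(RH),np.sin(RH)],d@[-np.sin(RH),np.cos(RH)])
trayrack('top4')"
```

```text
time_s: 14.93
position: [0.5077, -0.265, -0.0335]
ft_force: [0.5, -2.9, 1.4]
time_s: 15.93
position: [0.5105, -0.2265, -0.0335]
ft_force: [-0.1, -4.1, 2.5]
time_s: 16.6
position: [0.5117, -0.208, -0.0337]
ft_force: [0.6, -1.9, 1.8]
t 16.6 pos [ 0.5117 -0.208  -0.0337] head -4.13 F [ 0.6 -1.9  1.8] units [ 5.829 -0.028  0.086] roll 0.024
tcp rack -0.43165324244711445 -0.0015877251687051765
tray [ 0.5248 -0.0611] size [0.2614 0.1482] head 89.47 rack x,y -0.2842 -0.0037
```

```bash
cat >> h.py <<'E'
def nose(name,xr,lo,hi):
    t=cv2.imread(f"pics/{name}.png") if name[0]=='t' else shot("top",name); m=tray(t)
    ct=max(cv2.findContours(cv2.resize(m,None,fx=4,fy=4,interpolation=cv2.INTER_LINEAR),cv2.RETR_EXTERNAL,cv2.CHAIN_APPROX_NONE)[0],key=len).reshape(-1,2)
    P=onplane("top",(ct+.5)/4-.5,.022)[:,:2]-RC; X=P@[np.cos(RH),np.sin(RH)]; Y=P@[-np.sin(RH),np.cos(RH)]
    print("max x (nose)",X.max().round(4))
    for s in(1,-1):
        k=(X-xr>lo)&(X-xr<hi)&(abs(Y-s*.065)<.012); b,a=np.polyfit(X[k]-xr,Y[k],1)
        k2=k&(abs(Y-a-b*(X-xr))<.003); b,a=np.polyfit(X[k2]-xr,Y[k2],1); print("side",s,"n",k2.sum(),"y at origin",a.round(4),"deg",np.degrees(b).round(2),"rms",np.std(Y[k2]-a-b*(X[k2]-xr)).round(4))
E
python3 -c "
from h import *
nose('top3',-.3467,-.05,.1)
nose('top4',-.2887,-.05,.1)"
```

```text
max x (nose) -0.2135
side 1 n 219 y at origin 0.0666 deg -1.01 rms 0.001
side -1 n 218 y at origin -0.0646 deg -0.08 rms 0.0008
max x (nose) -0.1556
side 1 n 131 y at origin 0.0646 deg -0.59 rms 0.0018
side -1 n 218 y at origin -0.064 deg -0.13 rms 0.0008
```

```bash

python3 -m jog '[{"linear":[0.08,0,0],"roll":-0.01},{"linear":[0.08,0,0],"roll":-0.01},{"linear":[0.08,0,0],"roll":0},{"linear":[0.08,0,0],"roll":0},{"linear":[0.08,0,0],"roll":0},{"linear":[0.08,0,0],"roll":0},{"linear":[0.08,0,0],"roll":0},{"linear":[0.08,0,0],"roll":0},{"linear":[0.08,0,0],"roll":0},{"linear":[0.05,0,0],"roll":0},{"linear":[0.05,0,0],"roll":0},{"linear":[0.05,0,0],"roll":0}]' | sed -n '1,2p;4p'
python3 -m jog '[{"linear":[0.05,0,0],"roll":0},{"linear":[0.05,0,0],"roll":0},{"linear":[0.05,0,0],"roll":0},{"linear":[0.05,0,0],"roll":0},{"linear":[0.05,0,0],"roll":0},{"linear":[0.05,0,0],"roll":0},{"linear":[0.05,0,0],"roll":0},{"linear":[0.05,0,0],"roll":0}]' | sed -n '1,2p;4p'
python3 -m jog '[{"linear":[0.06,0,0],"roll":0},{"linear":[0.06,0,0],"roll":0},{"linear":[0.06,0,0],"roll":0},{"linear":[0.06,0,0],"roll":0},{"linear":[0.06,0,0],"roll":0},{"linear":[0.06,0,0],"roll":0},{"linear":[0.06,0,0],"roll":0},{"linear":[0.06,0,0],"roll":0},{"linear":[0.06,0,0],"roll":0},{"linear":[0.06,0,0],"roll":0}]' | sed -n '1,2p;4p'
python3 -c "
from h import *
go(rk(-.0555-.143,0,-.034),-4.25); print(env.observe()['wrist_torque'])"
```

```text
time_s: 17.65
position: [0.5141, -0.1733, -0.0337]
ft_force: [-0.4, -3.3, 0.2]
time_s: 18.32
position: [0.5152, -0.1574, -0.0337]
ft_force: [-0.4, -1.2, -1.0]
time_s: 19.15
position: [0.517, -0.1334, -0.0336]
ft_force: [0.1, -1.4, -1.1]
t 19.15 pos [ 0.517  -0.1334 -0.0336] head -4.04 F [ 0.1 -1.4 -1.1] units [ 3.96  -0.018  0.01 ] roll 0.043
[-0.20315632  0.04775676  0.00688033]
```

```bash

python3 -m jog '[{"linear":[0.08,0,0],"roll":0.02},{"linear":[0.08,0,0],"roll":0.02},{"linear":[0.08,0,0],"roll":0},{"linear":[0.08,0,0],"roll":0},{"linear":[0.08,0,0],"roll":0},{"linear":[0.08,0,0],"roll":0},{"linear":[0.08,0,0],"roll":0},{"linear":[0.08,0,0],"roll":0},{"linear":[0.08,0,0],"roll":0},{"linear":[0.08,0,0],"roll":0},{"linear":[0.08,0,0],"roll":0},{"linear":[0.08,0,0],"roll":0}]' | sed -n '1,2p;4p'
python3 -m jog '[{"linear":[0.08,0,0],"roll":0},{"linear":[0.08,0,0],"roll":0},{"linear":[0.08,0,0],"roll":0},{"linear":[0.08,0,0],"roll":0},{"linear":[0.08,0,0],"roll":0},{"linear":[0.08,0,0],"roll":0},{"linear":[0.08,0,0],"roll":0},{"linear":[0.08,0,0],"roll":0},{"linear":[0.08,0,0],"roll":0},{"linear":[0.08,0,0],"roll":0},{"linear":[0.08,0,0],"roll":0},{"linear":[0.08,0,0],"roll":0}]' | sed -n '1,2p;4p'
python3 -m jog '[{"linear":[0.08,0,0],"roll":0},{"linear":[0.08,0,0],"roll":0},{"linear":[0.08,0,0],"roll":0},{"linear":[0.08,0,0],"roll":0},{"linear":[0.08,0,0],"roll":0},{"linear":[0.08,0,0],"roll":0},{"linear":[0.08,0,0],"roll":0},{"linear":[0.08,0,0],"roll":0},{"linear":[0.08,0,0],"roll":0},{"linear":[0.08,0,0],"roll":0},{"linear":[0.08,0,0],"roll":0},{"linear":[0.08,0,0],"roll":0}]' | sed -n '1,2p;4p'
python3 -c "
from h import *
go(rk(-.0555-.143,0,-.034),-4.25); print(env.observe()['wrist_torque'])"
```

```text
time_s: 20.15
position: [0.5198, -0.0951, -0.0336]
ft_force: [0.1, -1.2, -0.3]
time_s: 21.15
position: [0.5226, -0.0568, -0.0336]
ft_force: [0.0, -2.2, -0.1]
time_s: 22.15
position: [0.5255, -0.0185, -0.0336]
ft_force: [-0.5, -2.2, -0.7]
t 22.15 pos [ 0.5255 -0.0185 -0.0336] head -4.23 F [-0.5 -2.2 -0.7] units [ 1.079 -0.032  0.01 ] roll 0.003
[-0.283088   -0.00842345 -0.0517481 ]
```

```bash

python3 -m jog '[{"linear":[0.08,0,0],"roll":0},{"linear":[0.08,0,0],"roll":0},{"linear":[0.08,0,0],"roll":0},{"linear":[0.08,0,0],"roll":0},{"linear":[0.08,0,0],"roll":0},{"linear":[0.08,0,0],"roll":0},{"linear":[0.08,0,0],"roll":0},{"linear":[0.08,0,0],"roll":0},{"linear":[0.08,0,0],"roll":0},{"linear":[0.08,0,0],"roll":0}]' | sed -n '1,2p;4p'
python3 -m jog '[{"linear":[0.03,0,0],"roll":0},{"linear":[0.03,0,0],"roll":0},{"linear":[0.03,0,0],"roll":0},{"linear":[0.03,0,0],"roll":0},{"linear":[0.03,0,0],"roll":0}]' | sed -n '1,2p;4p'
python3 -m jog '[{"linear":[0.02,0,0],"roll":0},{"linear":[0.02,0,0],"roll":0},{"linear":[0.02,0,0],"roll":0},{"linear":[0.02,0,0],"roll":0}]' | sed -n '1,2p;4p'
python3 -c "
from h import *
go(rk(-.0555-.143,0,-.034),-4.25); print(env.observe()['wrist_torque'])"
```

```text
time_s: 22.98
position: [0.5278, 0.0134, -0.0336]
ft_force: [0.2, -1.7, -1.5]
time_s: 23.4
position: [0.5283, 0.0191, -0.0336]
ft_force: [-0.2, -1.7, -1.5]
time_s: 23.73
position: [0.5285, 0.0223, -0.0336]
ft_force: [-0.4, -1.4, -0.1]
t 23.73 pos [ 0.5285  0.0223 -0.0336] head -4.24 F [-0.4 -1.4 -0.1] units [ 0.055 -0.032  0.009] roll 0.002
[-0.30414657 -0.02167679 -0.00647891]
```

Now inching to contact: 0.4–0.8 mm rows, looking for a force rise.

```bash

python3 -m jog '[{"linear":[0.02,0,0],"roll":0},{"linear":[0.02,0,0],"roll":0},{"linear":[0.01,0,0],"roll":0},{"linear":[0,0,0],"roll":0}]' | sed -n '1,2p;4p'
python3 -m jog '[{"linear":[0.01,0,0],"roll":0},{"linear":[0.01,0,0],"roll":0},{"linear":[0.01,0,0],"roll":0}]' | sed -n '2p;4p'
python3 -c "
from rig import env; print(env.observe()['wrist_torque'])"
```

```text
time_s: 24.07
position: [0.5287, 0.0244, -0.0336]
ft_force: [0.3, -0.9, -2.2]
position: [0.5288, 0.0254, -0.0336]
ft_force: [0.0, -2.1, -0.2]
[-0.32214938  0.05558623  0.04206551]
```

```bash

python3 -m jog '[{"linear":[0.01,0,0],"roll":0},{"linear":[0.01,0,0],"roll":0},{"linear":[0.01,0,0],"roll":0}]' | sed -n '2p;4p'
python3 -m jog '[{"linear":[0.01,0,0],"roll":0},{"linear":[0.01,0,0],"roll":0},{"linear":[0.01,0,0],"roll":0}]' | sed -n '2p;4p'
python3 -c "
from rig import env; print(env.observe()['wrist_torque'])"
```

```text
position: [0.5288, 0.0267, -0.0336]
ft_force: [-0.4, -1.1, -0.5]
position: [0.5289, 0.0279, -0.0336]
ft_force: [-0.8, -3.0, -0.1]
[-0.57473824  0.01720034  0.00631472]
```

```bash

python3 -m jog '[{"linear":[0.01,0,0],"roll":0},{"linear":[0.01,0,0],"roll":0}]' | sed -n '2p;4p'
python3 -c "
from rig import env; print(env.observe()['wrist_torque'])"
python3 -m jog '[{"linear":[0.01,0,0],"roll":0},{"linear":[0.01,0,0],"roll":0}]' | sed -n '2p;4p'
python3 -c "
from rig import env; print(env.observe()['wrist_torque'])"
```

```text
position: [0.5291, 0.028, -0.0336]
ft_force: [-0.8, -9.1, -0.9]
[-1.4358911   0.1090236   0.09464673]
position: [0.529, 0.0281, -0.0336]
ft_force: [-1.5, -13.7, -0.4]
[-2.0295504   0.23713405  0.11504915]
```

Force rises to 14 N with a near-zero yaw moment, so both shoulders are seated. Backing off.

```bash

python3 -m jog '[{"linear":[-0.03,0,0],"roll":0},{"linear":[-0.05,0,0],"roll":0},{"linear":[-0.1,0,0],"roll":0},{"linear":[-0.3,0,0],"roll":0},{"linear":[-0.5,0,0],"roll":0},{"linear":[-0.5,0,-0.3],"roll":0},{"linear":[-0.3,0,-0.8],"roll":0},{"linear":[-0.3,0,-0.9],"roll":0},{"linear":[-0.4,0,-0.9],"roll":0},{"linear":[-0.8,0,-0.6],"roll":0},{"linear":[-0.9,0,0],"roll":0},{"linear":[-0.9,0,0],"roll":0}]' | sed -n '1,2p;4p'
python3 -m jog '[{"linear":[-0.9,0,0],"roll":0},{"linear":[-0.9,0,0],"roll":0},{"linear":[-0.9,0,0],"roll":0},{"linear":[-0.6,0,0],"roll":0},{"linear":[-0.3,0,0],"roll":0},{"linear":[0,0,0],"roll":0},{"linear":[0,0,0],"roll":0}]' | sed -n '1,2p;4p'
python3 -c "
from h import *
t=shot('top','top5'); s=shot('side','side5')
cv2.imwrite('pics/v5.png',np.hstack([cv2.resize(x,None,fx=3.9,fy=3.9,interpolation=cv2.INTER_CUBIC) for x in(t[180:280,110:210],s[140:240,175:275])]))
m=((t[...,0].astype(int)>=t[...,2]-2)&(t[...,1]>165)).astype(np.uint8); m[:,:203]=0; m[:,260:]=0; m[:185]=0; m[280:]=0
ys,xs=np.nonzero(m); print(len(xs)); P=onplane('top',np.c_[xs,ys],.022)[:,:2]-RC; X=P@[np.cos(RH),np.sin(RH)]; Y=P@[-np.sin(RH),np.cos(RH)]
for lo,hi in((-.06,-.02),(-.02,.02),(.02,.06)): print(np.sort(X[(Y>lo)&(Y<hi)])[:6].round(4))
print(X.min(),Y.min(),Y.max())"
```

```text
time_s: 26.15
position: [0.5141, -0.1753, 0.1083]
ft_force: [0.6, 0.2, -0.2]
time_s: 26.73
position: [0.5031, -0.3163, 0.1061]
ft_force: [0.5, 0.1, 0.3]
1178
[-0.1841 -0.1839 -0.1837 -0.1837 -0.1834 -0.1832]
[-0.1841 -0.1839 -0.1838 -0.1836 -0.1834 -0.1832]
[-0.184  -0.1839 -0.1837 -0.1835 -0.1833 -0.1831]
-0.18413300239805522 -0.08509737224740212 0.08483786915299484
```

View pics/v5.png

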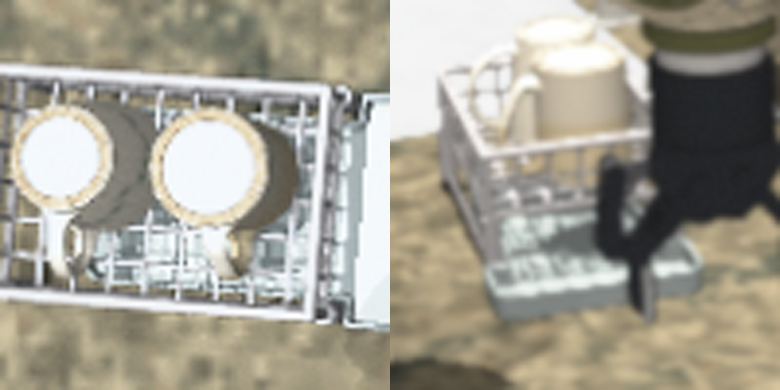

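The tray is square (front edge at −0.184 m across its whole width) and centred to ±0.2 mm. The shoulders are against both feet and the hand is clear.

```bash
python3 -c "
from rig import env; print(env.close_job())"
```

```text
the job is handed in; nothing more can be done
None
```

The drip tray is fully home under the rack, square and centred, with both shoulders against the front feet; the peak push was about 14 N, the hand is clear, and the job was handed in at about 27 s of the 61 s allowed (no verdict came back).

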